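Extend and lock the drill press work rest

ROBOT

A 7-joint arm with a two-finger parallel gripper is mounted at the origin on a cart in front of the work surface, level with it; the furniture and walls round the work are solid. World frame = base frame: x ahead of the robot, y to its left, z up, the work surface at z = 0. Lengths are in m, angles in rad, forces in N, time in s.
With the tool pointing down it reaches from about 0.425 to 0.825 m from the base axis. Payload 3.6 kg.
Tool frame: the origin (TCP) lies at the very end of the fingers, on their centre line; the grasp point (between the pads) lies 19 mm behind it; z points along the fingers, y is the line along which they close (so a half turn about z gives the same grasp; the last joint's range is limited). The gripper opens to 93 mm and grips with 3 to 60 N. Pads are 15 mm wide; open, the fingers measure 128 mm over their backs; the gripper's body (75 mm by 188 mm) begins 65 mm behind the grasp point.
Start: joints at [1.173, 0.615, -0.013, 1.423, 0.008, 1.103, -0.04], TCP at [0.236, -0.606, 0.219] pointing down, gripper open.
Joint ranges: [-3.12, 3.12], [-0.3, 2.06], [-1.34, 1.32], [0.26, 2.42], [-1.36, 4.5], [0.01, 1.98], [-2.84, 2.84]. Speed limits (rad/s): [2.79, 2.79, 3.14, 3.14, 3.14, 3.14, 3.14].

INTERFACE

Orientations are given as a unit quaternion [w, x, y, z].
In Python, from bench import get_obs, read_camera, calibration, sign_off, boxes_of, regions_of gives the robot as it stands. The module is installed in compiled form; this text tells all that it offers.
- The arm moves only by the shell command python3 -m inch 'ROWS' [FORCE]. ROWS is JSON, one flat list of numbers, 5 for each row, row after row: the shift along the tool's x, y, z in mm, then the turn about the tool's z in rad, then the finger opening in mm, from 0 to 93. A call has 1 to 12 rows; each row is the pose to reach, as a shift and turn from the pose commanded when the call began, along the tool's axes at that moment; what a row does not reach only later rows make up. A row lasts 1/8 s, in which the tool goes at most 62.5 mm and 10.7 degrees, less where a joint would pass 70% of its speed; a pose out of reach is approached as far as the arm can. A call with a gripper value outside its range is refused whole. The fingers move at their own pace and stop on an object; FORCE is the grip in N (left out, the last holds). Time passes only in rows, so rows that repeat a pose let the fingers close. It gives the time, the measured TCP pose, the force, the opening and the grip force at its end, in the units of the state.
- get_obs(): the state, without advancing time (a new reading comes with each control period).
- read_camera(name): name is "scene" or "top"; returns (picture, depth): 420x560x3 uint8, red, green, blue; 420x560 float32, m along the optical axis (not along the pixel's ray), 0 where there is no reading.
- calibration(name): a dict with "intrinsics" (3x3 intrinsics, pixels), "pose" (4x4, takes a point from camera to world coordinates). Camera axes: x right, y up, looking along -z (the intrinsics and any distortion apply to the point x, -y, -z); pixel columns grow to the right and rows downward; lengths in m; the calibration is good to about 2 mm. A picture is of the moment at which its call begins. calibration takes no time and is no camera call.
- sign_off(): hands the job in; it is judged then, once.
Trained networks look in the newest picture that a camera, given by its name, has taken for a name from the list of things; names that differ only in an ending like _2 or _b are one class to them, and where a whole thing is asked for, a point or a joint stands for the part that bears it (a point fixed in the world has none). Each returns a list of dicts, best first, with "score" (0 to 1); they miss things now and then, are a little off and sometimes report something else, mostly with a low value. They report only what shows in the picture. A call takes as long as a camera call.
- boxes_of(camera, target): "uv" ([column, row] in pixels, amid what is visible of it).
- regions_of(camera, target): "pixels" (420x560 bool, what is visible of it) and "uv" ([column, row] in pixels, amid what is visible of it).
The state is a dict: "t": time; "q": joint angles; "dq": joint speeds; "joint_efforts": joint torques, N m; "tool_pos": TCP position; "tcp_rot": TCP orientation; "wrist_force": force on the tool from outside, world axes, zero at the start; "moment": the same for the moment, N m; "finger_gap": opening from 0.0 (shut) to 1.0 (fully open); "grasp_force": force on a finger pad.
Only numpy, scipy, OpenCV 4.12 (cv2) and the standard library are available. Lean on these libraries where they do the work, as an engineer would, in place of code of your own. Each camera call takes 0.05 s, during which the arm holds its last target. There are 200 camera calls.

TASK

Pull the work rest's sliding arm out by its upright end plate, gently, until its lock button clicks out through the hole in the collar and holds it. Then push the clamp lever over past its centre so that it snaps across and clamps the arm. Leave the arm locked and both the screw tub and the tape measure standing where they are.

Things in the scene. Friction and masses are not known exactly. Their poses are not given: they have to be found in the camera images.
- rest_origin (a point): Work rest, fixed to the bench: a level square aluminium tube, 40 mm wide, 170 mm long, top 65 mm above the bench, on two dark steel feet. This point is on the bench under the tube, 45 mm short of its open mouth. x points level along the tube, the way the arm is pulled out; y is level across it, towards the lever; z is up.
- tube_mouth (a point): Centre of the tube's open mouth, 45 mm above the bench. Round it sits a grey lock collar, 48 mm wide, 95 mm long, top 67 mm above the bench, with a 25 mm hole in its top. Where the collar sits along the tube differs each time and is not given: its front end is 63 to 87 mm ahead of this point (along x), its hole 45 mm behind that end.
- end_plate (a point): Upright aluminium end plate of the sliding steel arm: 16 mm thick along the tube (x), 60 mm wide across it (y), from 20 to 125 mm above the bench. This point is mid-thickness and mid-width, 20 mm below its top; axes as rest_origin. With the arm in, its inner face stands 15 mm or more from the collar: grip above the collar's top (67 mm).
- rest_arm (a joint): How far the arm is out, m: 0 in, 0.125 at its end stop; at the start 0 to 0.05. It drags with about 5 N, plus 15 N per m/s. Somewhere from 0.080 to 0.110, depending on the collar, the button clicks out at the hole and the arm stands firm against about 25 N. A pull over about 32 N drags the domed button out of the hole; then push the arm back until it clicks.
- lock_button (a joint): Height of the sprung steel lock button on top of the arm, m: about 0.001 while held down under the tube and collar, about 0.0105 when clicked out; its 20 mm dome then stands about 5 mm above the collar's top. It rises only at the hole in the collar.
- clamp_lever (a joint): Angle of the clamp lever, rad: 0 leaning back (away from the end plate), 0.7 upright (its centre), 1.4 leaning forward, towards the end plate (clamped). It is sprung away from its centre both ways: a push of about 5 N at its tip moves it from 0, less as it rises; past the centre it snaps over by itself.
- lever_pivot (a point): Pivot of the clamp lever, beside the tube, its axis level across the tube (y): 5 mm behind rest_origin, 39 mm to its y side, 45 mm above the bench. Axes as rest_origin.
- lever_tip (a point): Middle of the black paddle at the end of the clamp lever (a steel bar 9 mm thick). The paddle is 11 mm thick in the direction of swing, 22 mm wide across the tube, 26 mm long along the lever. This point is 64 mm from the pivot and 43 mm to the y side of rest_origin; it is 94 mm above the bench when the lever leans back. The lever ends 77 mm from the pivot.
- tub_middle (a point): Clear jar of screws with a red lid, 66 mm across and 86 mm tall, standing close beside the work rest. This point is its middle, 43 mm up. It must not be knocked over or away.
- tape_middle (a point): Yellow tape measure standing on its edge, 38 x 106 x 68 mm, to the left of the work rest. This point is 34 mm up in it. It must not be knocked over or away.

How it is judged:
By the outcome, as a careful person would: the job done as asked, in the order asked, and still so for the second after the job is handed in, with the robot touching nothing.
It also fails if it takes over 45 s, if anything falls off the work surface, if the arm or the gripper's body presses on something with over 40 N, if the wrist force passes 120 N, or if a joint passes its speed limit or range.

## Working session

There is one attempt and no reset: what is moved stays moved. The work goes in short steps, Python scripts to look and compute and a shell command to move; the robot and the scene stay as the last step left them, time stands still between calls to the robot, and variables do not carry over. Pictures are saved under pics/ and viewed, at most 10 in all, crops included, and the job is handed in when it is done.

```bash
mkdir -p pics; cat > h.py <<'E'
import numpy as np, cv2
from bench import *
def save(rgb,f): cv2.imwrite('pics/'+f,cv2.cvtColor(rgb,cv2.COLOR_RGB2BGR))
def cloud(cam,depth):
    c=calibration(cam);K=np.array(c['intrinsics']);T=np.array(c['pose'])
    v,u=np.mgrid[:420,:560]
    p=np.stack([(u-K[0,2])/K[0,0]*depth,-(v-K[1,2])/K[1,1]*depth,-depth],-1)
    return p@T[:3,:3].T+T[:3,3]
E
python3 - <<'E'
from h import *
for cam in ['scene','top']:
    r,d=read_camera(cam); save(r,cam+'0.png'); P=cloud(cam,d)
    c=calibration(cam); print(cam,{k:(v if k not in('intrinsics','pose') else np.round(v,3).tolist()) for k,v in c.items()})
    for t in ['end_plate','lever_tip','tub_middle','tape_middle','lock_button']:
        for g in regions_of(cam,t)[:2]:
            m=g['pixels']&(d>0); q=P[m]
            if len(q): print(t,round(g['score'],2),np.round(g['uv']),m.sum(),np.round(np.percentile(q,[3,50,97],axis=0),3).tolist())
o=get_obs();print(o['t'],o['tool_pos'],o['tcp_rot'])
E
```

```text
scene {'intrinsics': [[425.195, 0.0, 278.355], [0.0, 425.195, 206.124], [0.0, 0.0, 1.0]], 'pose': [[-0.841, 0.399, -0.365, 0.136], [-0.541, -0.603, 0.587, 0.818], [0.014, 0.691, 0.723, 0.803], [0.0, 0.0, 0.0, 1.0]]}
end_plate 0.7 [284. 196.] 939 [[0.484, 0.085, 0.025], [0.505, 0.192, 0.071], [0.543, 0.198, 0.125]]
lever_tip 0.49 [347. 161.] 153 [[0.432, -0.034, 0.036], [0.447, -0.016, 0.085], [0.454, 0.023, 0.105]]
lever_tip 0.31 [328. 176.] 2057 [[0.435, -0.1, 0.006], [0.487, 0.026, 0.064], [0.539, 0.197, 0.124]]
tub_middle 0.63 [328. 202.] 979 [[0.398, 0.077, 0.004], [0.422, 0.147, 0.071], [0.457, 0.16, 0.088]]
tub_middle 0.48 [347. 158.] 147 [[0.433, -0.031, 0.041], [0.447, -0.016, 0.081], [0.453, 0.02, 0.103]]
tape_middle 0.83 [224. 333.] 1224 [[0.409, 0.478, 0.006], [0.42, 0.543, 0.055], [0.442, 0.576, 0.068]]
lock_button 0.74 [347. 165.] 146 [[0.434, -0.029, 0.037], [0.447, -0.006, 0.071], [0.454, 0.023, 0.102]]
top {'intrinsics': [[385.315, 0.0, 284.273], [0.0, 385.315, 210.731], [0.0, 0.0, 1.0]], 'pose': [[0.026, 0.982, -0.188, 0.316], [-0.999, 0.031, 0.025, 0.265], [0.03, 0.188, 0.982, 1.075], [0.0, 0.0, 0.0, 1.0]]}
end_plate 0.87 [311. 212.] 537 [[0.488, 0.076, 0.001], [0.509, 0.165, 0.061], [0.541, 0.194, 0.127]]
lever_tip 0.49 [382. 231.] 147 [[0.436, -0.035, 0.038], [0.451, -0.016, 0.079], [0.459, 0.02, 0.107]]
tub_middle 0.55 [326. 241.] 583 [[0.402, 0.099, -0.0], [0.43, 0.13, 0.086], [0.462, 0.157, 0.089]]
tub_middle 0.3 [377. 221.] 2055 [[0.439, -0.108, 0.005], [0.487, -0.014, 0.063], [0.535, 0.19, 0.125]]
tape_middle 0.87 [174. 238.] 559 [[0.413, 0.475, 0.001], [0.428, 0.522, 0.057], [0.447, 0.572, 0.069]]
tape_middle 0.74 [313. 212.] 519 [[0.488, 0.076, 0.034], [0.51, 0.165, 0.061], [0.541, 0.194, 0.127]]
0.6 [ 0.23553261 -0.60579145  0.21864693] [-2.87454215e-05  9.82861709e-01  1.84344404e-01  6.22454190e-06]
```

View pics/scene0.png

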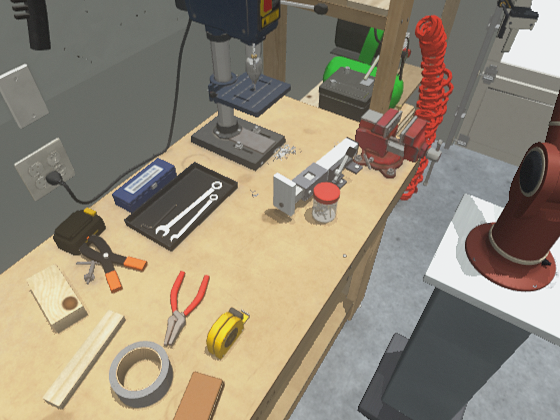

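View pics/top0.png

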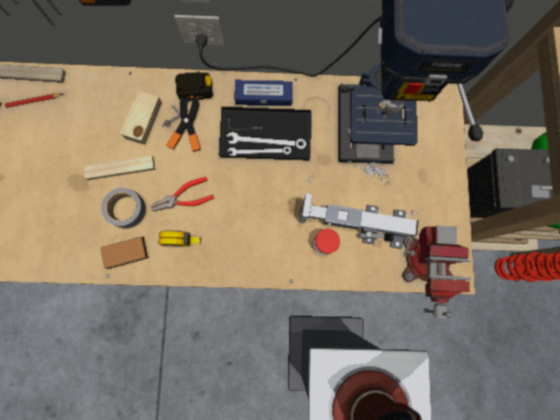

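```bash
python3 - <<'E'
from h import *
for cam in ['scene','top']:
    r,d=read_camera(cam); P=cloud(cam,d); z=P[...,2]
    def rep(n,m):
        q=P[m]
        if len(q)<5: print(n,len(q));return
        rc=cv2.minAreaRect((q[:,:2]*1000).astype(np.float32)); print(cam,n,len(q),np.round(rc[0],1),np.round(rc[1],1),round(rc[2],1),'medz',np.round(np.median(q[:,2]),4),'xy 2/98',np.round(np.percentile(q[:,:2],[2,98],axis=0),3).tolist())
    box=(P[...,0]>.38)&(P[...,0]<.58)&(P[...,1]>-.16)&(P[...,1]<.24)
    rep('platetop',box&(z>.115)&(z<.132)&(P[...,1]>.1))
    rep('lid',box&(z>.082)&(z<.092)&(P[...,0]<.47)&(P[...,1]>.07))
    top=box&(z>.059)&(z<.0705)&(P[...,0]>.457)&(P[...,1]<.15)
    rep('tubetop',top&(P[...,1]<.0))
    rep('collar',top&(P[...,1]>.05))
    rep('all',top)
    q=P[top]; 
    for a in np.arange(-.12,.2,.02):
        s=q[(q[:,1]>=a)&(q[:,1]<a+.02)]
        if len(s)>3: print(round(a,2),np.round([s[:,0].min(),s[:,0].max(),np.median(s[:,2])],4))
    rep('lever',box&(z>.075)&(z<.115)&(P[...,0]<.47)&(P[...,1]<.05))
    # plate inner face / upper
    rep('plate>95',box&(z>.08)&(z<.132)&(P[...,1]>.1)&(P[...,0]>.475))
E
```

```text
scene platetop 172 [514.4 186.4] [18.  60.7] 83.9 medz 0.1236 xy 2/98 [[0.485, 0.179], [0.542, 0.197]]
scene lid 403 [428.7 128.3] [61.  64.4] 27.2 medz 0.0856 xy 2/98 [[0.399, 0.101], [0.457, 0.16]]
scene tubetop 399 [480.5 -66.3] [131.4  49.7] 88.1 medz 0.0646 xy 2/98 [[0.459, -0.129], [0.504, -0.002]]
scene collar 451 [501.6  97.7] [99.7 50.1] 83.6 medz 0.066 xy 2/98 [[0.474, 0.052], [0.526, 0.138]]
scene all 1089 [486.2   7.9] [281.  55.] 80.8 medz 0.0652 xy 2/98 [[0.461, -0.114], [0.524, 0.132]]
-0.12 [0.4591 0.4938 0.0649]
-0.1 [0.4581 0.4979 0.0646]
-0.08 [0.4671 0.4989 0.0648]
-0.06 [0.4631 0.5039 0.0643]
-0.04 [0.4625 0.505  0.0644]
-0.02 [0.4576 0.5074 0.0644]
0.0 [0.4591 0.5117 0.0639]
0.02 [0.4613 0.5172 0.065 ]
0.04 [0.4709 0.5201 0.0663]
0.06 [0.4733 0.5233 0.0658]
0.08 [0.4758 0.5258 0.0658]
0.1 [0.4787 0.5289 0.0665]
0.12 [0.4811 0.5286 0.0656]
0.14 [0.4965 0.5047 0.0597]
scene lever 513 [415.9 -84.1] [ 92.7 140.3] 8.5 medz 0.0953 xy 2/98 [[0.381, -0.153], [0.468, -0.015]]
scene plate>95 421 [514.4 186.7] [18.6 62.7] 83.7 medz 0.1097 xy 2/98 [[0.484, 0.18], [0.544, 0.
[... 401 characters left out ...]
46]]
top all 1601 [488.6  10.1] [287.1  58.1] 80.7 medz 0.0654 xy 2/98 [[0.463, -0.115], [0.527, 0.138]]
-0.12 [0.4579 0.4991 0.0653]
-0.1 [0.4602 0.5014 0.0647]
-0.08 [0.4623 0.5035 0.0649]
-0.06 [0.4648 0.5056 0.065 ]
-0.04 [0.4672 0.5097 0.0651]
-0.02 [0.4578 0.5119 0.0649]
0.0 [0.458  0.514  0.0643]
0.02 [0.4652 0.5212 0.0655]
0.04 [0.475  0.5234 0.067 ]
0.06 [0.4768 0.528  0.0659]
0.08 [0.4801 0.5302 0.0662]
0.1 [0.4834 0.5332 0.067 ]
0.12 [0.4852 0.5323 0.0655]
0.14 [0.4996 0.5271 0.0607]
top lever 360 [419.7 -85.6] [ 89.5 145.9] 6.5 medz 0.0982 xy 2/98 [[0.383, -0.155], [0.468, -0.015]]
top plate>95 179 [517.3 184.4] [16.1 59.9] 81.7 medz 0.124 xy 2/98 [[0.488, 0.175], [0.546, 0.194]]
```

The scene picture shows the plate at (284,196), the tub at (326,200), the lever at (345,160) and the tape at (226,330). The top picture shows the plate at (308,210), the red lid at (326,241) and the vise at (435,255). Next I fit the rest geometry and check for obstacles along the approach.

```bash
python3 - <<'E'
from h import *
a=np.deg2rad(83.1)
C=np.array([.5158,.1852])
for cam in ['scene','top']:
    r,d=read_camera(cam); P=cloud(cam,d); P=P[d>0]; z=P[:,2]
    # tube edge line fit for direction (far/near mid)
    near=(np.abs(z-.065)<.003)&(P[:,1]>-.2)&(P[:,1]<.15)&(P[:,0]>.43)&(P[:,0]<.56)
    q=P[near]; ys=np.arange(-.11,.13,.01); e=[]
    for y in ys:
        s=q[(abs(q[:,1]-y)<.005)]
        e.append(s[:,0].max())
    k=ys<.0; print(cam,'tube slope',np.polyfit(ys[k],np.array(e)[k],1),'collar',np.polyfit(ys[ys>.05],np.array(e)[ys>.05],1), 'all deg',np.rad2deg(np.arctan(np.polyfit(ys,e,1)[0])))
    X=np.array([np.cos(a),np.sin(a)]);Y=np.array([-X[1],X[0]])
    L=np.stack([(P[:,:2]-C)@X,(P[:,:2]-C)@Y,z],1)
    m=(abs(L[:,1])<.018)&(abs(z-.066)<.004)
    h,b=np.histogram(L[m,0],np.arange(-.4,.03,.006)); print([(round(float(x),3),int(n)) for x,n in zip(b,h) if n])
    m=(abs(L[:,1])<.03)&(z>.1)&(z<.13)&(abs(L[:,0])<.03); print('plate x',np.percentile(L[m,0],[2,98]),'y',np.percentile(L[m,1],[2,98]))
    m=(L[:,1]>.033)&(L[:,1]<.056)&(z>.06)&(z<.11)&(L[:,0]<-.12)&(L[:,0]>-.32)
    for z0 in np.arange(.06,.115,.01):
        s=L[m&(abs(z-z0)<.005)]
        if len(s): print('lever z',round(z0,2),len(s),np.round(s[:,:2].min(0),3),np.round(s[:,:2].max(0),3))
    # obstacles
    ob=(z>.12)&(P[:,0]>.05)&(P[:,0]<.75)&(P[:,1]>-.75)&(P[:,1]<.4)
    for x0 in np.arange(.05,.75,.1):
        print(round(x0,2),[ (lambda s: (round(float(s.min()),2),round(float(s.max()),2)) if len(s)>3 else 0)(z[ob&(abs(P[:,0]-x0-.05)<.05)&(abs(P[:,1]-y0)<.05)]) for y0 in np.arange(-.7,.4,.1)])
E
```

```text
scene tube slope [0.13786168 0.50866482] collar [0.1090475  0.51538358] all deg 9.238434020749278
[(-0.322, 11), (-0.316, 2), (-0.304, 20), (-0.298, 9), (-0.292, 15), (-0.286, 15), (-0.28, 17), (-0.274, 14), (-0.268, 14), (-0.262, 15), (-0.256, 11), (-0.25, 18), (-0.244, 17), (-0.238, 15), (-0.232, 17), (-0.226, 15), (-0.22, 14), (-0.214, 18), (-0.208, 16), (-0.202, 17), (-0.196, 16), (-0.19, 20), (-0.184, 17), (-0.178, 18), (-0.172, 19), (-0.166, 19), (-0.16, 14), (-0.154, 15), (-0.148, 25), (-0.142, 17), (-0.136, 22), (-0.13, 22), (-0.124, 21), (-0.118, 21), (-0.112, 10), (-0.106, 13), (-0.1, 4), (-0.094, 10), (-0.088, 19), (-0.082, 25), (-0.076, 23), (-0.07, 20), (-0.064, 24), (-0.058, 13), (-0.052, 2), (0.002, 6), (0.008, 17)]
plate x [-0.00513937  0.01014666] y [-0.02651576  0.02978282]
lever z 0.06 24 [-0.32   0.033] [-0.166  0.054]
lever z 0.07 27 [-0.32   0.035] [-0.165  0.052]
lever z 0.08 31 [-0.32   0.034] [-0.199  0.055]
lever z 0.09 46 [-0.32   0.033] [-0.203  0.056]
lever z 0.1 36 [-0.32   0.038] [-0.215  0.056]
lever z 0.11 5 [-0.319  0.042] [-0.222  0.05 ]
0.05 [0, 0,
[... 1465 characters left out ...]
.188  0.044]
lever z 0.07 17 [-0.32   0.035] [-0.191  0.049]
lever z 0.08 20 [-0.212  0.035] [-0.2    0.045]
lever z 0.09 26 [-0.32   0.035] [-0.21   0.054]
lever z 0.1 42 [-0.32   0.034] [-0.216  0.056]
lever z 0.11 18 [-0.231  0.036] [-0.222  0.054]
0.05 [0, 0, 0, 0, 0, 0, 0, (0.12, 0.29), 0, 0, 0]
0.15 [0, 0, 0, 0, 0, 0, 0, 0, 0, 0, 0]
0.25 [0, 0, 0, 0, 0, (0.12, 0.15), (0.12, 0.15), 0, 0, 0, 0]
0.35 [0, 0, 0, 0, 0, (0.12, 0.15), (0.12, 0.15), 0, 0, 0, 0]
0.45 [0, 0, 0, (0.12, 0.27), (0.12, 0.32), (0.12, 0.13), (0.12, 0.13), 0, 0, (0.12, 0.13), 0]
0.55 [0, 0, 0, 0, (0.29, 0.33), 0, (0.39, 0.41), 0, 0, 0, 0]
0.65 [0, 0, 0, 0, (0.29, 0.35), 0, (0.18, 0.57), (0.18, 0.57), (0.18, 0.57), 0, 0]
```

```bash
python3 - <<'E'
from h import *
S=np.array([.236,-.606]);E=np.array([.516,.185]);u=(E-S)/np.linalg.norm(E-S);n=np.array([u[1],-u[0]])
for cam in ['scene','top']:
    r,d=read_camera(cam); P=cloud(cam,d)[d>0]
    s=(P[:,:2]-S)@u; l=(P[:,:2]-S)@n
    for s0 in np.arange(.05,.9,.1):
        m=(abs(s-s0)<.05)&(P[:,2]>.16)&(P[:,2]<.7)
        a=l[m&(l>0)&(l<.4)]; b=l[m&(l<0)&(l>-.3)]
        print(cam,round(s0,2),'far',round(a.min(),3) if len(a) else None,'near',round(b.max(),3) if len(b) else None)
E
```

```text
scene 0.05 far 0.0 near -0.0
scene 0.15 far 0.325 near None
scene 0.25 far 0.147 near None
scene 0.35 far 0.127 near None
scene 0.45 far 0.276 near None
scene 0.55 far 0.163 near None
scene 0.65 far 0.168 near None
scene 0.75 far 0.165 near None
scene 0.85 far 0.175 near None
top 0.05 far None near None
top 0.15 far None near None
top 0.25 far 0.151 near None
top 0.35 far 0.133 near None
top 0.45 far 0.288 near None
top 0.55 far 0.168 near None
top 0.65 far 0.173 near None
top 0.75 far 0.171 near None
top 0.85 far 0.186 near None
```

```bash
python3 -m inch '[16,-19,-10,0,70, 48,-56,-20,0,70, 80,-94,-20,0,70, 113,-131,-20,0,70, 145,-168,-20,0,70, 177,-206,-20,0,70, 210,-243,-20,0,70, 242,-281,-20,0,70, 274,-318,-20,0.04,70, 306,-355,-20,0.08,70, 339,-393,-20,0.12,70, 371,-430,-20,0.16,70]' 20; python3 -c "
from h import *
o=get_obs();print(o['q'],o['wrist_force'])"
```

```text
t: 2.4
tool_pos: [0.4261, -0.0691, 0.2391]
tcp_rot: [0.0, 0.995, 0.105, 0.001]
wrist_force: [1.0, 0.1, -0.5]
finger_gap: 0.752
grasp_force: 0.0
[ 0.23870189  0.25838906 -0.16276976  1.98054996  0.0528129   0.90526398
 -1.31271644] [ 1.01914089  0.08398176 -0.46480954]
```

```bash
python3 -m inch '[20,-33,0,0.05,70, 47,-77,0,0.12,70, 70,-115,0,0.18,70, 94,-153,0,0.24,70, 120,-195,0,0.3,70, 141,-230,0,0.341,70, 141,-230,30,0.341,70, 141,-230,70,0.341,70, 141,-230,110,0.341,70, 141,-230,140,0.341,70, 141,-230,151,0.341,70, 141,-230,151,0.341,70]' 20; python3 - <<'E'
from h import *
o=get_obs();print(o['q'])
r,d=read_camera('scene');save(cv2.resize(r[90:260,200:430],None,fx=3,fy=3),'s1.png')
E
```

```text
t: 3.9
tool_pos: [0.5153, 0.1839, 0.0876]
tcp_rot: [0.0, 0.998, -0.065, -0.0]
wrist_force: [0.7, 0.4, 0.9]
finger_gap: 0.749
grasp_force: 0.0
[-0.29638201  0.62663371 -0.13260113  1.86417474  0.12685388  0.6591825
 -2.20546899]
```

View pics/s1.png

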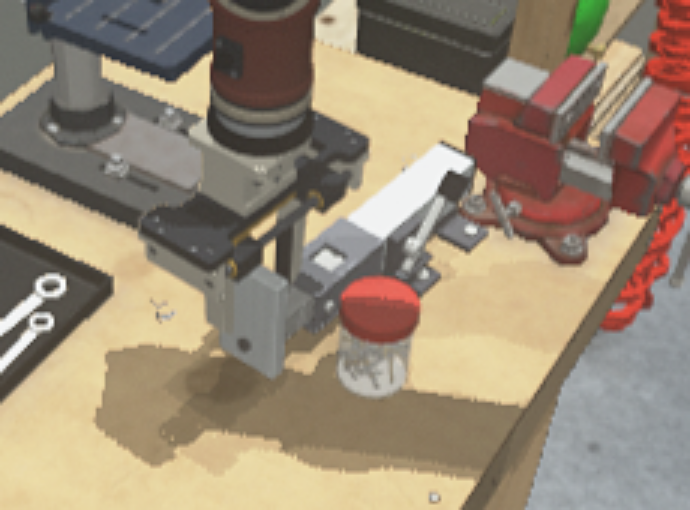

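The fingers straddle the plate (crop 260,300) and are clear of the tub (380,330); the lever is at (440,200). I'll close now.

```bash
python3 -m inch '[0,0,0,0,10, 0,0,0,0,10, 0,0,0,0,10, 0,0,0,0,10, 0,0,0,0,10]' 20
```

```text
t: 4.58
tool_pos: [0.5152, 0.1838, 0.0877]
tcp_rot: [-0.0, 0.998, -0.065, 0.0]
wrist_force: [-0.0, -0.7, 0.4]
finger_gap: 0.26
grasp_force: 0.0
```

```bash
python3 -m inch '[0,0,0,0,10, 0,0,0,0,10, 0,0,0,0,10]' 20
```

```text
t: 4.95
tool_pos: [0.5152, 0.1842, 0.0876]
tcp_rot: [-0.0, 0.998, -0.065, -0.0]
wrist_force: [0.3, 1.1, -0.2]
finger_gap: 0.171
grasp_force: 20.0
```

```bash
python3 -m inch '[0,-3,0,0,10, 0,-7,0,0,10, 0,-11,0,0,10, 0,-16,0,0,10, 0,-21,0,0,10, 0,-26,0,0,10, 0,-31,0,0,10, 0,-36,0,0,10, 0,-41,0,0,10, 0,-46,0,0,10, 0,-51,0,0,10, 0,-55,0,0,10]'
```

```text
t: 6.45
tool_pos: [0.5221, 0.2346, 0.0876]
tcp_rot: [0.003, 0.998, -0.066, -0.001]
wrist_force: [-2.3, -7.1, 3.9]
finger_gap: 0.173
grasp_force: 20.0
```

```bash
python3 -m inch '[0,-3,0,0,10, 0,-6,0,0,10, 0,-9,0,0,10, 0,-12,0,0,10, 0,-15,0,0,10]'; python3 - <<'E'
from h import *
r,d=read_camera('top');save(cv2.resize(r[180:260,260:430],None,fx=4,fy=4),'t2.png')
for c in ['top']:
  print([(round(g['score'],2),np.round(g['uv'])) for g in boxes_of(c,'lock_button')[:3]])
E
```

```text
t: 7.08
tool_pos: [0.5247, 0.2536, 0.0877]
tcp_rot: [-0.0, 0.998, -0.065, 0.0]
wrist_force: [0.9, 1.7, -0.7]
finger_gap: 0.167
grasp_force: 20.0
[]
```

View pics/t2.png

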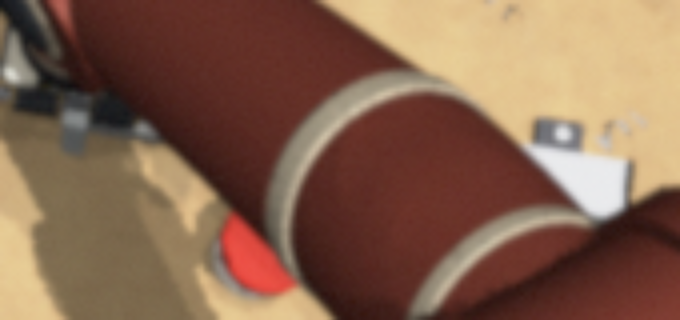

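The arm blocks the hole from the top camera; only the lid (crop 255,255) and the tube's rear end show. I'll use the scene camera instead.

```bash
python3 - <<'E'
from h import *
r,d=read_camera('scene');save(cv2.resize(r[90:260,220:400],None,fx=3.4,fy=3.4,interpolation=cv2.INTER_CUBIC),'s3.png')
print([(round(g['score'],2),np.round(g['uv'])) for g in boxes_of('scene','lock_button')[:3]])
o=get_obs();print(o['tool_pos'],o['wrist_force'])
E
```

```text
[(0.57, array([309., 178.]))]
[0.5248683  0.25510605 0.08769461] [ 2.26441183  3.00208138 -1.39578356]
```

View pics/s3.png

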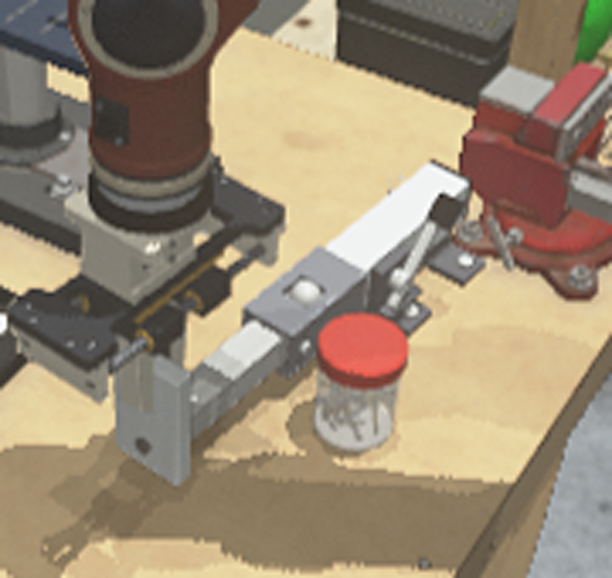

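A bright dome shows in the collar hole (crop 303,290; picture 309,176). I'll check its height, then tug gently.

```bash
cat > btn.py <<'E'
from h import *
r,d=read_camera('scene');P=cloud('scene',d)
for v in range(169,184): print(v,' '.join('%3d'%round(P[v,u,2]*1000) for u in range(298,321)))
E
python3 btn.py; python3 -m inch '[0,-1,0,0,10, 0,-3,0,0,10, 0,-4,0,0,10, 0,-4,0,0,10]'
```

```text
169  -1  -1   1   1  -1  -3  -1  65  64  69  67  67  66  68  67  64  67  65  66  65  66  67  67
170  -2  -1   0   1   0  -1  66  69  69  66  67  66  68  67  67  66  67  64  67  68  66  67  65
171   0  -1  -2  -1  -3  67  67  66  66  63  66  65  67  69  65  67  66  67  67  65  68  67  66
172   1  -3   0  -1  69  66  68  65  66  67  62  65  67  68  66  68  66  67  65  68  66  65  68
173   1   2  64  67  65  67  66  65  65  62  69  73  73  70  65  64  65 803  67  65  67  65  70
174  -3  65 803  67  66  66  66  66  66  69  71  73  72  73  70  63  69  66  66  63  65  66  66
175  67  66  64  69  66  66  62  59  68  69  72  70  72  70  69  68  63  64  67  67  66  67  67
176  66  67  68  65  67  67  61  64  68  71  70  70  72  69  68  67  59  67  65  67  66  65  68
177  65  67  69  65  65  68  67  65  63  67  69  70  68  68  69  66  66  66  68  67  66  65  65
178  67  67  67  64  67  67  65  67  67  65  66  65  65  67  67  68  69  68  65  66  67  65  62
179  68  70  66  68  67  68  67  65  67  66  61  62  63  64  66  67  65  69  66  65  65  60  59
180  68  68  67  64  68  69  69  66  68  67  64  66  60  69  68  68  67  67  69  64  61  56  52
181  69  65  66  67  67  69  64  67  68  67  65  65  65  67  67  65  64  64  64  60  56  54 803
182  66  69  68  67  66  68  66  67  67  68  66  66  64  67  66  66  64  65  59  55  51  51  46
183  68  67  70  64  67  67  66  65  66  67  67  65  67  65  66  66  61  57  52  51  51  45  87
t: 7.82
tool_pos: [0.5249, 0.2555, 0.0877]
tcp_rot: [0.001, 0.998, -0.066, -0.0]
wrist_force: [0.6, -4.0, 1.1]
finger_gap: 0.173
grasp_force: 20.0
```

The dome tops out at about 72–73 mm, where a clicked-out button would stand, and a 4 mm tug moved the plate only 0.4 mm, so the arm is locked. I'll ease off, open and rise.

```bash
python3 -m inch '[0,2,0,0,16, 0,4,0,0,16, 0,4,0,0,45, 0,4,0,0,45, 0,4,0,0,45, 0,4,0,0,45, 0,4,-10,0,45, 0,4,-40,0,45, 0,4,-80,0,45, 0,4,-105,0,45]'; python3 - <<'E'
from h import *
import json
o=get_obs();p=np.array(o['tool_pos']);w,x,y,z=o['tcp_rot'];a=2*np.arctan2(y,x)
tx=np.array([np.cos(a),np.sin(a)]);ty=np.array([np.sin(a),-np.cos(a)])
r,d=read_camera('scene');P=cloud('scene',d);P=P[d>0]
C=np.array([.5158,.1852])
for deg in (82.0,82.5):
    t=np.deg2rad(deg);X=np.array([np.cos(t),np.sin(t)]);Y=np.array([-X[1],X[0]])
    g=C-.264*X+.043*Y; e=g-p[:2]; print(deg,np.rad2deg(a),'target',g,'tool mm',1000*e@tx,1000*e@ty)
v=P[(P[:,0]>.2)&(P[:,0]<.56)&(P[:,1]>-.3)&(P[:,1]<-.06)&(P[:,2]<.17)]
for y0 in np.arange(-.3,-.05,.03):
    s=v[abs(v[:,1]-y0-.015)<.015]; print(round(y0,2),np.round(s[:,2].max(),3), s[s[:,2].argmax(),:2].round(3), [ (lambda k: round(float(k[:,2].max()),3) if len(k) else 0)(s[abs(s[:,0]-x0)<.03]) for x0 in (.3,.36,.42,.48)])
L=np.stack([(P[:,:2]-C)@X,(P[:,:2]-C)@Y,P[:,2]],1)
m=(L[:,1]>.028)&(L[:,1]<.06)&(L[:,2]>.09)&(L[:,2]<.13)&(L[:,0]<-.18)&(L[:,0]>-.25)
print('paddle',np.round(np.percentile(L[m],[2,50,98],axis=0),3).tolist(), np.round(P[(P[:,2]>.0)][:0]).tolist())
E
```

```text
t: 9.07
tool_pos: [0.5251, 0.2537, 0.1955]
tcp_rot: [-0.001, 0.998, -0.065, 0.001]
wrist_force: [0.1, -0.2, 0.7]
finger_gap: 0.482
grasp_force: 0.0
82.0 -7.461595278173868 target [ 0.43647677 -0.07024633] tool mm -45.766398823089524 332.68933129874307
82.5 -7.461595278173868 target [ 0.43870896 -0.07092882] tool mm -43.46448953473325 333.07616766713295
-0.3 0.003 [ 0.558 -0.276] [-0.043, -0.002, 0.0, 0]
-0.27 0.003 [ 0.554 -0.245] [-0.029, -0.326, 0, 0]
-0.24 0.142 [ 0.341 -0.21 ] [0.136, 0.142, 0.137, 0.0]
-0.21 0.144 [ 0.339 -0.196] [0.143, 0.144, 0.143, 0.128]
-0.18 0.144 [ 0.385 -0.154] [0.142, 0.144, 0.143, 0.128]
-0.15 0.144 [ 0.397 -0.135] [0.142, 0.144, 0.144, 0.129]
-0.12 0.142 [ 0.414 -0.116] [0.141, 0.142, 0.142, 0.069]
-0.09 0.069 [ 0.487 -0.088] [0.004, 0.006, 0.048, 0.069]Traceback (most recent call last):
  File "<stdin>", line 12, in <module>
    return umr_maximum(a, axis, None, out, keepdims, initial, where)
ValueError: zero-size array to reduction operation maximum which has no identity
```

The vise top (0.144 m) starts close behind the lever. I'll turn the gripper 90° so the closed fingers are thin along the push direction.

```bash
python3 -m inch '[-3,20,0,-0.15,0, -8,60,0,-0.33,0, -13,100,0,-0.51,0, -19,140,0,-0.69,0, -25,180,0,-0.87,0, -30,220,0,-1.05,0, -35,260,0,-1.23,0, -40,295,0,-1.41,0, -43.5,324.5,0,-1.571,0, -43.5,324.5,0,-1.571,0, -43.5,324.5,0,-1.571,0]'; python3 - <<'E'
from h import *
o=get_obs();print(o['q'],o['finger_gap'],o['tool_pos'])
r,d=read_camera('scene');save(cv2.resize(r[90:230,260:430],None,fx=4,fy=4,interpolation=cv2.INTER_CUBIC),'s4.png');P=cloud('scene',d);P=P[d>0]
C=np.array([.5158,.1852]);X=np.array([.1305,.9914]);Y=np.array([-X[1],X[0]])
L=np.stack([(P[:,:2]-C)@X,(P[:,:2]-C)@Y,P[:,2]],1)
m=(L[:,1]>.028)&(L[:,1]<.06)&(L[:,2]>.085)&(L[:,2]<.13)&(L[:,0]<-.18)&(L[:,0]>-.25)
print('paddle',m.sum(),np.round(np.percentile(L[m],[2,50,98],axis=0),3).tolist())
E
```

```text
t: 10.5
tool_pos: [0.4394, -0.0619, 0.1928]
tcp_rot: [-0.0, 0.752, 0.659, 0.001]
wrist_force: [-0.5, 0.4, 0.5]
finger_gap: 0.002
grasp_force: 0.0
[ 0.50931098  0.37995475 -0.56496791  2.01297725  0.27358949  0.82149919
 -0.34222301] 0.002070010065047233 [ 0.43935227 -0.0619469   0.19281864]
paddle 83 [[-0.227, 0.036, 0.086], [-0.219, 0.046, 0.097], [-0.208, 0.057, 0.106]]
```

View pics/s4.png

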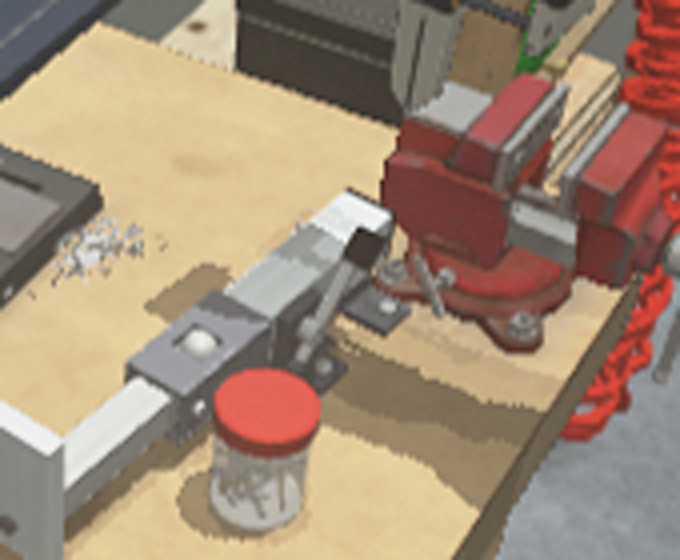

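The button is still up (crop 200,340). The lever leans back with its paddle at (362,245), and the tub stands at (265,450). I'll lower the closed fingers behind the paddle.

```bash
python3 -m inch '[0,0,20,0,0, 0,0,50,0,0, 0,0,80,0,0, 0,0,100,0,0, 0,0,105,0,0, 0,0,105,0,0]'
```

```text
t: 11.3
tool_pos: [0.4396, -0.0619, 0.0879]
tcp_rot: [0.0, 0.751, 0.66, 0.0]
wrist_force: [-0.2, -0.6, -0.4]
finger_gap: 0.008
grasp_force: 0.0
```

```bash
python3 -m inch '[4,0,0,0,0, 8,0,0,0,0, 12,0,0,0,0, 16,0,0,0,0, 20,0,0,0,0, 24,0,0,0,0, 28,0,0,0,0]'
```

```text
t: 12.18
tool_pos: [0.4418, -0.0439, 0.0888]
tcp_rot: [0.004, 0.754, 0.657, -0.005]
wrist_force: [-2.6, -14.5, 11.7]
finger_gap: 0.007
grasp_force: 7.5
```

The reaction is mostly friction, with the paddle corner sliding up the fingers. I'll follow its arc upwards.

```bash
python3 -m inch '[1,0,-3,0,0, 4,0,-6,0,0, 7,0,-9,0,0, 10,0,-11,0,0, 13,0,-12,0,0]'; python3 - <<'E'
from h import *
r,d=read_camera('scene');save(cv2.resize(r[90:230,260:430],None,fx=4,fy=4,interpolation=cv2.INTER_CUBIC),'s5.png')
E
```

```text
t: 12.8
tool_pos: [0.444, -0.0224, 0.0998]
tcp_rot: [0.0, 0.752, 0.66, -0.001]
wrist_force: [-1.7, -2.5, 1.3]
finger_gap: 0.005
grasp_force: 1.6
```

View pics/s5.png

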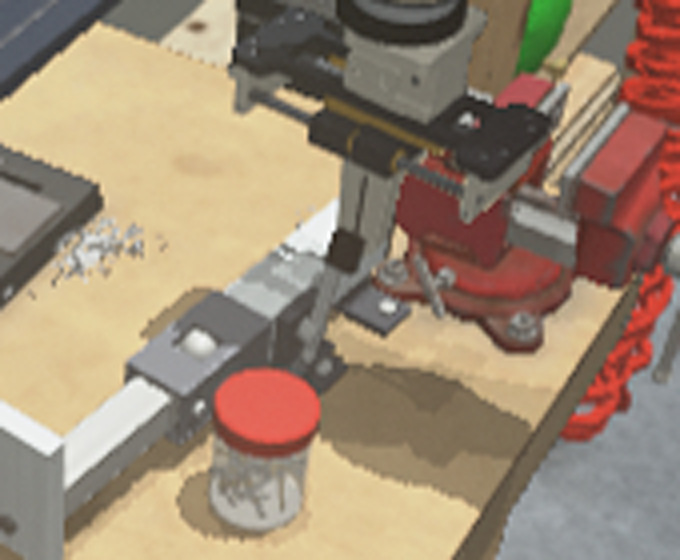

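The fingers are behind the paddle (crop 345,250) and the lever is rising. I'll continue past the centre.

```bash
python3 -m inch '[4,0,-2,0,0, 8,0,-3,0,0, 12,0,-4,0,0, 16,0,-4,0,0, 20,0,-4,0,0, 24,0,-4,0,0, 28,0,-4,0,0, 32,0,-4,0,0, 32,0,-4,0,0]'
```

```text
t: 13.98
tool_pos: [0.4486, 0.0102, 0.1037]
tcp_rot: [-0.0, 0.751, 0.66, 0.0]
wrist_force: [-0.1, 0.3, 0.6]
finger_gap: 0.006
grasp_force: 0.0
```

```bash
python3 -m inch '[-3,0,-10,0,0, -6,0,-40,0,0, -6,0,-80,0,0, -20,0,-110,0,0, -50,0,-120,0,0, -85,0,-120,0,0, -85,0,-120,0,0]'; python3 - <<'E'
from h import *
r,d=read_camera('scene');save(cv2.resize(r[90:260,220:400],None,fx=3.4,fy=3.4,interpolation=cv2.INTER_CUBIC),'s6.png');P=cloud('scene',d)
print('button max',np.sort(P[171:182,300:320,2][P[171:182,300:320,2]<.1])[-8:].round(4))
P=P[d>0];C=np.array([.5158,.1852]);X=np.array([.1305,.9914]);Y=np.array([-X[1],X[0]])
L=np.stack([(P[:,:2]-C)@X,(P[:,:2]-C)@Y,P[:,2]],1)
m=(L[:,1]>.028)&(L[:,1]<.06)&(L[:,2]>.085)&(L[:,2]<.12)&(L[:,0]<-.1)&(L[:,0]>-.25)
print('paddle rel origin',m.sum(),(np.percentile(L[m],[2,50,98],axis=0)+[.179,0,0]).round(3).tolist())
for t in ['tub_middle','tape_middle','end_plate']:
    g=regions_of('scene',t)[0];q=cloud('scene',d)[g['pixels']&(d>0)];print(t,g['score'],np.median(q,0).round(3))
E
```

```text
t: 14.85
tool_pos: [0.4369, -0.078, 0.2241]
tcp_rot: [0.001, 0.754, 0.657, -0.001]
wrist_force: [0.4, 0.3, 0.2]
finger_gap: 0.003
grasp_force: 0.0
button max [0.0718 0.0719 0.0722 0.0722 0.0723 0.073  0.073  0.0737]
paddle rel origin 50 [[0.035, 0.038, 0.087], [0.047, 0.05, 0.102], [0.053, 0.057, 0.107]]Traceback (most recent call last):
  File "<stdin>", line 9, in <module>
IndexError: list index out of range
```

View pics/s6.png

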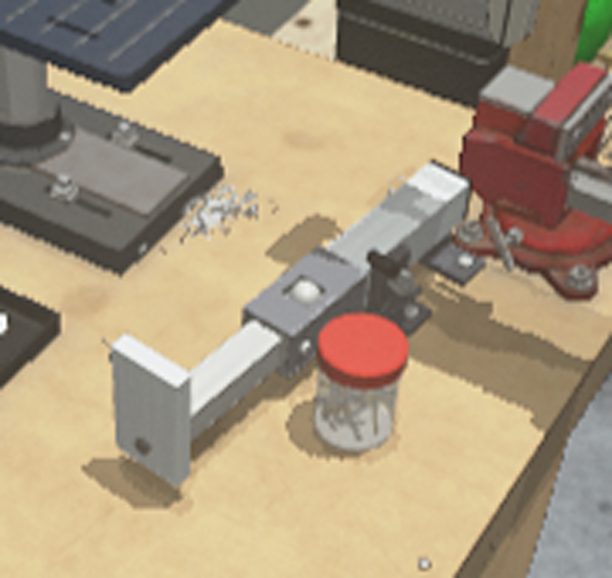

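The lever now leans forward (paddle at crop 388,262), the button dome is out (305,290) at 72–73 mm, and the tub stands unmoved (362,380). The robot is clear, so I'm handing in.

```bash
python3 -c "
from bench import sign_off; print(sign_off())"
```

```text
the job is handed in; nothing more can be done
None
```

The work rest's arm is pulled out and held by its lock button, and the clamp lever has snapped over to the clamped side. The tub stands where it was. I didn't re-check the tape at the end, but the robot never went near it. The job was handed in at about 15 s; no verdict was returned.

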